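# Load a movement carrier and lift it off its ball dock

## Robot

A 7-joint arm with a two-finger parallel gripper is mounted at the origin on a cart in front of the work surface, level with it; the furniture and walls round the work are solid. World frame = base frame: x ahead of the robot, y to its left, z up, the work surface at z = 0. Lengths are in m, angles in rad, forces in N, time in s.
With the tool pointing down it reaches from about 0.35 to 0.9 m from the base axis. Payload 8.1 kg.
Tool frame: the origin (TCP) lies at the very end of the fingers, on their centre line; the grasp point (between the pads) lies 19 mm behind it (grasp_offset is the distance from the TCP to the grasp point, in m); z points along the fingers, y is the line along which they close (so a half turn about z gives the same grasp; the last joint's range is limited). The gripper opens to 92 mm and grips with 3 to 60 N. Pads are 19 mm wide; open, the fingers measure 130 mm over their backs; the gripper's body (75 mm by 190 mm) begins 47 mm behind the grasp point.
Start: joints at [1.042, 0.434, 0.025, 1.573, -0.012, 1.134, -0.075], TCP at [0.258, -0.569, 0.227] pointing down, gripper open.
Joint ranges: [-2.62, 2.62], [-0.44, 2.09], [-1.27, 1.32], [0.08, 2.57], [-1.32, 4.46], [0.12, 2], [-2.74, 2.74]. Speed limits (rad/s): [2.22, 2.22, 3.01, 3.01, 3.14, 3.14, 3.14].

## Interface

Orientations are given as a rotation vector (axis times angle).
In Python, from cell import observe, get_image, camera_params, sign_off, silhouettes, grasp_offset gives the robot as it stands. The module is installed in compiled form; this text tells all that it offers.
- The arm moves only by the tool jog_arm, never from a script. Its argument "motion" is a list that holds one entry, the list of rows, each a list of 7 numbers: the shift along the tool's x, y, z in m, then the turn, a rotation vector about the tool's x, y, z in rad, then the closure, from -1 (fully open) to 1 (shut), so that 0 is half open. In form: [[[dx, dy, dz, wx, wy, wz, hand], ...]]. A call has 1 to 10 rows; each row is the pose to reach, as a shift and turn from the pose commanded when the call began, along the tool's axes at that moment; what a row does not reach only later rows make up. A row lasts 1/12 s, in which the tool goes at most 41.7 mm and 7.16 degrees, less where a joint would pass 70% of its speed; a pose out of reach is approached as far as the arm can. A call with a gripper value outside its range is refused whole. The fingers move at their own pace and stop on an object; "force" is the grip in N (left out, the last holds). Time passes only in rows, so rows that repeat a pose let the fingers close. It gives the time, the measured TCP pose, the force, the opening and the grip force at its end, in the units of the state.
- observe(): the state, without advancing time (a new reading comes with each control period).
- get_image(name): name is "side" or "top"; returns the picture (384x512x3 uint8, red, green, blue); there is no depth.
- camera_params(name): a dict with "vertical_fov" (degrees; the focal length in pixels is half the picture's height over the tangent of half this angle, whatever the lens; pixels are square), "cx", "cy" (the principal point, pixels), "T" (4x4, takes a point from camera to world coordinates). Camera axes: x right, y down, z forward; pixel columns grow to the right and rows downward; lengths in m; the calibration is good to about 2 mm. A picture is of the moment at which its call begins. camera_params takes no time and is no camera call.
- sign_off(): hands the job in; it is judged then, once.
Trained networks look in the newest picture that a camera, given by its name, has taken for a name from the list of things; names that differ only in an ending like _2 or _b are one class to them, and where a whole thing is asked for, a point or a joint stands for the part that bears it (a point fixed in the world has none). Each returns a list of dicts, best first, with "p" (0 to 1); they miss things now and then, are a little off and sometimes report something else, mostly with a low value. They report only what shows in the picture. A call takes as long as a camera call. They do not tell look-alikes from the thing itself.
- silhouettes(query, camera): "mask" (384x512 bool, what is visible of it) and "pixel" ([column, row] in pixels, amid what is visible of it).
The state is a dict: "clock": time; "joints": joint angles; "dq": joint speeds; "joint_efforts": joint torques, N m; "position": TCP position; "ee_rot": TCP orientation; "force": force on the tool from outside, world axes, zero at the start; "ft_torque": the same for the moment, N m; "width": opening from 0.0 (shut) to 1.0 (fully open); "gripper_force": force on a finger pad.
Only numpy, scipy, OpenCV 4.12 (cv2) and the standard library are available. Lean on these libraries where they do the work, as an engineer would, in place of code of your own. Each camera call takes 0.05 s, during which the arm holds its last target. There are 200 camera calls.

## Task

Load the watch movement that lies on the round cushion into the carrier while the carrier stands latched on its ball dock: hold the movement flat, use its edge to push the sprung clip jaw back, set it down on the tongue behind the two stop pins and let go, so that the jaw closes on it. Then pull the carrier's latch sideways against its spring, towards the fixed grip plate, lift the carrier level and straight up off the ball and keep holding it there for inspection, loaded, about 10 cm above its docked place: the job finishes while you are holding it. Leave the pith pot, the loupe and the oil pot where they stand.

Things in the scene. Friction and masses are not known exactly. Their poses are not given: they have to be found in the camera images.
- station: loading station, fixed: aluminium ground plate 190 (x) x 80 (y) mm, top at z = 10 mm; origin at the centre of its underside. A ball post stands at local x = +50 mm; a U-shaped saddle at local x = -75 mm holds the nose of the carrier's tongue (bed at z = 34 mm, cheeks to 39 mm, 37 mm wide over all)
- ball (a point): centre of the station's steel ball, 22 mm across, 36 mm above the bench; its flat underside is 5.5 mm lower; axes as the station's
- carrier: metal movement carrier, 0.2 to 0.35 kg, latched on the ball at the start. Origin at its socket's centre (= ball centre when docked); local x runs along the tongue from nose to socket, z up. Coupler housing 44 (x) x 36 (y) mm, top at local z = +17 mm; flat tongue 26 mm wide, 8 mm thick, out to local x = -140 mm, its top at z = +6 mm
- grip (a point): on the carrier at local (0, 0, +30 mm), above the housing, between two upright plates 22 mm wide (x) rising to local z = +44 mm: the fixed grip plate, outer face at local y = -22 mm, and the latch's trigger plate, outer face at y = +28 mm at rest, +22 mm when pulled. A gripper closing along y from above takes both (50 mm across, 44 mm squeezed): it pulls the latch and holds the carrier
- latch (a joint): slide of the sprung latch, m: 0 at rest (its bar reaches 3 mm under the ball's flat underside: the carrier cannot be lifted), 0.006 fully pulled, towards the fixed grip plate (carrier's -y); free of the ball from about 0.0045; the spring resists with 3 N at rest, 6 N fully pulled
- nest (a point): seat on the tongue's top face (carrier local -80, 0, +6 mm), axes as the carrier's: the centre of the movement's underside lies here once clipped. Two stop pins, 5 mm thick, 4.5 mm high, stand at nest x = -18.7 mm, y = +-10 mm. The tongue is narrower than the movement: fingers gripping across y pass beside it
- jaw_face (a point): centre of the flat pushing face of the sprung clip jaw, a steel block 22 mm wide (y) that reaches 15 mm above the seat; the face looks to the pins (-x) and stands at nest x = +12.7 mm while empty. Push it back with the movement held level 5 to 9 mm above the seat (over the pins), to movement centre at nest x = +2 to +6 mm, then lower onto the seat and let go
- clip_jaw (a joint): slide of the sprung clip jaw, m: 0 empty and closed, about 0.006 closed on the movement, 0.014 pushed back to its stop (carrier's +x); its spring pushes towards the pins with 1 N at 0, 3 N at 0.006, 6 N at 0.014
- movement: watch movement, a round disc 37.4 mm across and 5 mm thick at the rim, 0.022 kg, loose, lying flat and overhanging all round on the cushion; origin at the centre of its underside
- cushion: round black casing cushion, fixed, 34 mm across at the foot, 31 mm at the top, 20 mm high; origin at the centre of its underside
- pith_pot: bystander: white pith pot, 44 mm across, 31 mm high, origin under its centre; leave alone
- loupe: bystander: black eye loupe standing on its lens end, 36 mm across, 30 mm high, origin under its centre; leave alone
- oil_pot: bystander: small lidded oil pot, 28 mm across, 20 mm high, origin under its centre; leave alone
There are look-alikes about, which are no part of the job. Leave any blue or purple look-alike of the movement alone.

How it is judged:
On the way, in this order (a step that is already met when the one before it is completed fails the run):
1. the movement sits in the nest of the docked carrier with the sprung jaw closed on it and is let go (horizontal distance between movement and nest below 0.004 m and z of movement in the frame of nest between -0.002 and 0.002 m and angle between the z axis of movement and the z axis of carrier, either way round below 0.1 rad and value of joint clip_jaw between 0.004 and 0.009 m and contact force between the fingers and movement below 0.05 N and distance between carrier and ball below 0.004 m), for 0.3 s.
2. the latch is pulled clear of the ball with the carrier still on it (value of joint latch above 0.0042 m and contact force between the fingers and carrier above 1 N and distance between carrier and ball below 0.006 m), for 0.05 s.
At the end, for the whole second after the job is handed in: The gripper holds the carrier still, 70 to 150 mm above its docked place, within 50 mm sideways, level within 0.2 rad, off the station; the movement, untouched by the robot, sits within 5 mm of the nest point with the jaw closed on it (z of carrier in the frame of ball between 0.07 and 0.15 m and horizontal distance between carrier and ball below 0.05 m and angle between carrier's own z axis and vertical below 0.2 rad and contact force between the fingers and carrier above 2 N and contact force between carrier and station below 0.05 N and linear speed of carrier below 0.03 m/s and contact force between the arm and movement below 0.05 N and horizontal distance between movement and nest below 0.005 m and z of movement in the frame of nest between -0.0025 and 0.0025 m and value of joint clip_jaw between 0.004 and 0.009 m); the arm keeps its last pose, push and grip.
It fails at once if the pith pot is disturbed (distance of pith_pot from where it was at the start of the episode above 0.015 m).
It fails at once if the loupe is disturbed (distance of loupe from where it was at the start of the episode above 0.015 m).
It fails at once if the oil pot is disturbed (distance of oil_pot from where it was at the start of the episode above 0.015 m).
It also fails if it takes over 48 s, if anything falls off the work surface, if the arm or the gripper's body presses on something with over 40 N, if the wrist force passes 120 N, or if a joint passes its speed limit or range.

## Working session

There is one attempt and no reset: what is moved stays moved. The work goes in short steps, Python scripts to look and compute and a tool call to move; the robot and the scene stay as the last step left them, time stands still between calls to the robot, and variables do not carry over. Pictures are saved under pics/ and viewed, at most 10 in all, crops included, and the job is handed in when it is done.

Besides the shell and the picture viewer there is one more tool, called as name(argument=value, ...), one argument or row to a line, values as JSON. jog_arm: Moves the arm, as the interface text tells. Its arguments: {"type":"object","properties":{"motion":{"type":"array"},"force":{"type":"number"}},"required":["motion"]}

```bash
mkdir -p pics; cat > h.py <<'E'
import numpy as np, cv2
from cell import *
def ray(cam,uv):
    p=camera_params(cam); f=192/np.tan(np.radians(p["vertical_fov"])/2)
    T=np.array(p["T"]); d=T[:3,:3]@np.array([(uv[0]-p["cx"])/f,(uv[1]-p["cy"])/f,1]); return T[:3,3],d
def atz(cam,uv,z):
    o,d=ray(cam,uv); return o+d*(z-o[2])/d[2]
def proj(cam,X):
    p=camera_params(cam); f=192/np.tan(np.radians(p["vertical_fov"])/2)
    T=np.array(p["T"]); c=T[:3,:3].T@(np.array(X)-T[:3,3]); return np.array([f*c[0]/c[2]+p["cx"],f*c[1]/c[2]+p["cy"]])
E
python3 - <<'E'
from h import *
np.set_printoptions(precision=4,suppress=True)
o=observe();print(o,grasp_offset)
ims=[]
for c in("top","side"):
    im=get_image(c)[:,:,::-1]; cv2.imwrite(f"pics/{c}0.png",cv2.resize(im,(800,600),interpolation=cv2.INTER_CUBIC))
    print(c,camera_params(c))
    for q in("movement","cushion","carrier","station","pith_pot","loupe","oil_pot","grip","jaw_face"):
        for r in silhouettes(q,c)[:3]:
            m=r["mask"]; ys,xs=np.nonzero(m)
            print(q,round(r["p"],2),np.round(r["pixel"],1),m.sum(),xs.min(),xs.max(),ys.min(),ys.max(),atz(c,r["pixel"],.02)[:2])
E
```

```text
{'clock': 0.0, 'joints': array([ 1.0424,  0.4352,  0.025 ,  1.5741, -0.0116,  1.134 , -0.0751]), 'dq': array([ 0.0015, -0.0006, -0.0012,  0.0017,  0.0015,  0.0001, -0.0015]), 'joint_efforts': array([  0.0006, -66.7867,   0.9854, -31.4454,  -0.0605,   0.0429,
         0.0002]), 'position': array([ 0.2579, -0.5688,  0.2259]), 'ee_rot': array([-3.0692, -0.6634,  0.0007]), 'force': array([ 0.6287,  0.7191, -0.4216]), 'ft_torque': array([-0.0011,  0.0022,  0.01  ]), 'gripper_force': 0.0, 'width': 0.9972750607665131} 0.0188
top {'vertical_fov': 46.86332795148652, 'cx': 252.89755241243583, 'cy': 184.30203876842003, 'T': array([[-0.0237, -0.996 ,  0.0863,  0.4541],
       [-0.9997,  0.0241,  0.0041,  0.0031],
       [-0.0061, -0.0862, -0.9963,  0.9752],
       [ 0.    ,  0.    ,  0.    ,  1.    ]])}
movement 0.77 [346.7 184.3] 186 341 355 176 191 [ 0.5319 -0.1957]
movement 0.77 [302.9 186.8] 230 293 309 178 194 [ 0.5288 -0.101 ]
movement 0.75 [357.7 220.5] 253 352 369 211 228 [ 0.4534 -0.216 ]
carrier 0.97 [243.9 185.2] 1239 229 254 155 233 [0.5353 0.0265]
station 0.67 [249.8 194.2] 2141 224
[... 499 characters left out ...]

movement 0.7 [202.8 275.6] 188 194 211 269 282 [ 0.4056 -0.1847]
movement 0.55 [232.5 285.8] 233 221 240 279 293 [ 0.4608 -0.2202]
movement 0.53 [274.7 284. ] 186 261 278 277 289 [ 0.5407 -0.2248]
carrier 0.79 [260.4 208.6] 835 215 280 190 219 [0.5558 0.0613]
station 0.77 [249.1 221.3] 1144 213 289 212 231 [0.5191 0.0028]
station 0.45 [320.2 272.5] 284 312 329 264 284 [ 0.6368 -0.2028]
pith_pot 0.61 [226.4 186.4] 207 222 236 180 194 [0.4761 0.2002]
loupe 0.73 [321.9 273.9] 303 312 330 264 284 [ 0.6389 -0.2073]
oil_pot 0.55 [308.2 217.8] 90 304 313 217 227 [0.6682 0.0027]
grip 0.65 [259.8 213.1] 754 216 281 191 218 [0.5509 0.0387]
grip 0.59 [311.4 220.1] 106 304 314 216 227 [ 0.6732 -0.0088]
```

View pics/top0.png

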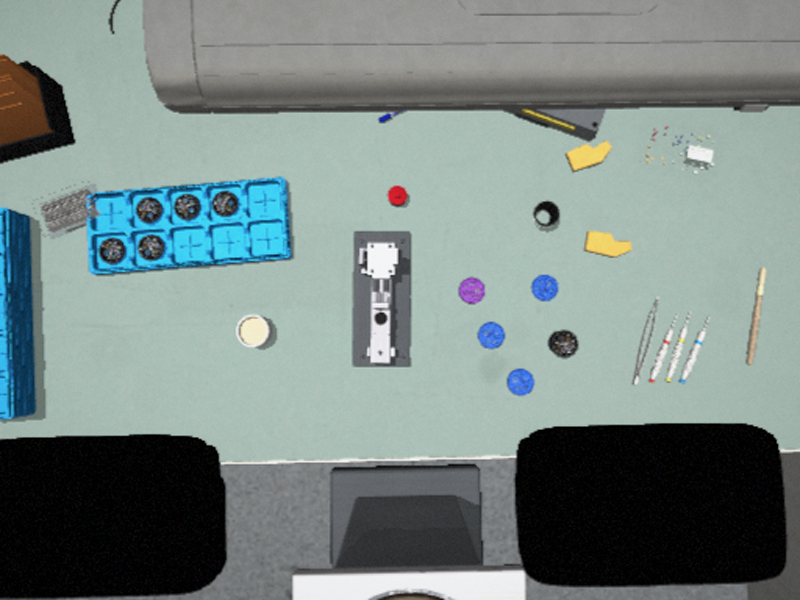

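View pics/side0.png

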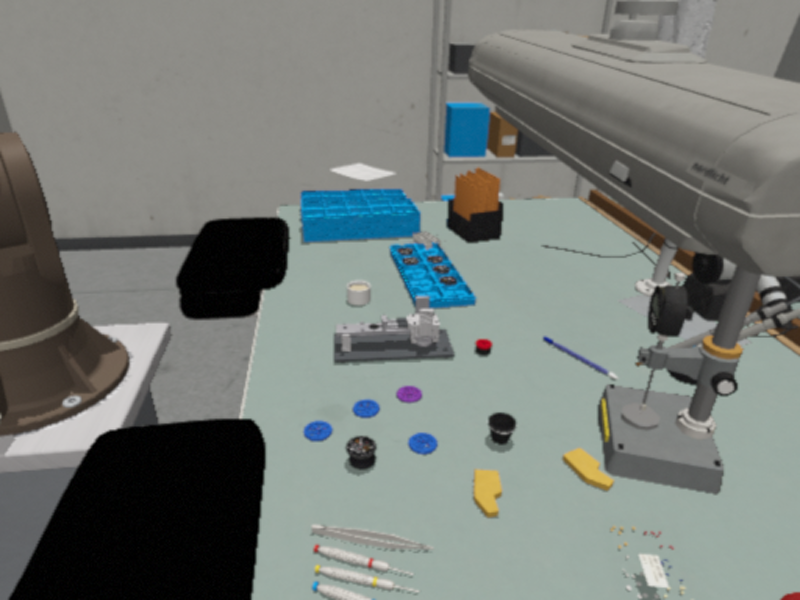

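The real movement is the dark metallic disc, at (563,343) in the top view and (361,450) in the side view. The carrier's tongue points towards the robot, with the housing at (381,258) in the top view. The blue and purple discs are the look-alikes. Next I'll fit the poses.

```bash
cat > fit.py <<'E'
from h import *
from scipy.optimize import minimize
np.set_printoptions(precision=4,suppress=True)
def hullmask(c,P,s=4):
    uv=np.array([proj(c,p) for p in P]); h=cv2.convexHull((((uv+.5)*s)*16).astype(np.int32))
    m=np.zeros((384*s,512*s),np.uint8); cv2.fillConvexPoly(m,h,1,shift=4)
    return cv2.resize(m.astype(np.float32),(512,384),interpolation=cv2.INTER_AREA)
def fitm(c,mask,gen,x0,steps):
    f=lambda x: np.abs(hullmask(c,gen(x))-mask).sum()
    x0=np.array(x0,float); S=np.vstack([x0]+[x0+np.eye(len(x0))[i]*steps[i] for i in range(len(x0))])
    r=minimize(f,x0,method="Nelder-Mead",options=dict(initial_simplex=S,xatol=1e-4,fatol=.05)); return r.x,r.fun,mask.sum()
a=np.linspace(0,2*np.pi,48)
disc=lambda x,z0=.02,z1=.025,r=.0187: [(x[0]+r*np.cos(t),x[1]+r*np.sin(t),z) for t in a for z in(z0,z1)]
def box(x,lo,hi):
    c,s=np.cos(x[2]),np.sin(x[2])
    return [(x[0]+c*X-s*Y,x[1]+s*X+c*Y,Z) for X in(lo[0],hi[0]) for Y in(lo[1],hi[1]) for Z in(lo[2],hi[2])]
E
python3 - <<'E'
from fit import *
for c,px,g in(("top",(360.5,219.6),0),("side",(231,288),0)):
    im=get_image(c)
    rs=silhouettes("movement",c); r=min(rs,key=lambda r:np.hypot(*(np.array(r["pixel"])-px)))
    print(c,"mov",r["pixel"],fitm(c,r["mask"].astype(float),disc,atz(c,px,.0225)[:2],(.004,.004)))
    b=im[...,::-1].copy()
    if c=="top":
        # plate: anything differing from mat within ROI
        roi=im[135:250,210:275].astype(float); mat=np.median(im[135:250,266:275].reshape(-1,3),0)
        d=np.abs(roi-mat).sum(2)>70; m=np.zeros((384,512)); m[135:250,210:275]=d
        m=cv2.morphologyEx(m.astype(np.uint8),cv2.MORPH_OPEN,np.ones((5,5)))
        m=cv2.morphologyEx(m,cv2.MORPH_CLOSE,np.ones((9,9)))
        x,f,n=fitm(c,m.astype(float),lambda x:box(x,(-.095,-.04,0),(.095,.04,.01)),(*atz(c,(244.5,191.5),.01)[:2],0),(.004,.004,.03)); print("station",x,f,n,mat)
        st=x
    def P(l): 
        cc,s=np.cos(st[2]),np.sin(st[2]); return proj(c,(st[0]+cc*l[0]-s*l[1],st[1]+s*l[0]+cc*l[1],l[2]))
    sc=10; o=np.array((205,140) if c=="top" else (205,180)); 
    v=cv2.resize(b[o[1]:o[1]+(100 if c=="top" else 60),o[0]:o[0]+80],None,fx=sc if c=="side" else 6,fy=sc if c=="side" else 6,interpolation=cv2.INTER_CUBIC)
    sc=sc if c=="side" else 6
    def line(L,col):
        q=np.array([((P(l)-o+.5)*sc) for l in L]).astype(int); cv2.polylines(v,[q.reshape(-1,1,2)],True,col,1)
    line([(-.095,-.04,.01),(.095,-.04,.01),(.095,.04,.01),(-.095,.04,.01)],(0,0,255))
    line([(-.09,-.013,.042),(.03,-.013,.042),(.03,.013,.042),(-.09,.013,.042)],(0,255,0))
    line([(.028,-.018,.053),(.072,-.018,.053),(.072,.018,.053),(.028,.018,.053)],(255,0,0))
    line([(-.0173,-.011,.057),(-.0173,.011,.057)],(0,255,255))
    for y in(-.022,.028): line([(.039,y,.080),(.061,y,.080)],(255,0,255))
    cv2.imwrite(f"pics/ov_{c}.png",v)
E
```

```text
Traceback (most recent call last):
  File "fit.py", line 11, in fitm
    r=minimize(f,x0,method="Nelder-Mead",options=dict(initial_simplex=S,xatol=1e-4,fatol=.05)); return r.x,r.fun,mask.sum()
  File "fit.py", line 9, in <lambda>
    f=lambda x: np.abs(hullmask(c,gen(x))-mask).sum()
                       ~~~~~~~~^^^^^^^^^^
  File "fit.py", line 5, in hullmask
    uv=np.array([proj(c,p) for p in P]); h=cv2.convexHull((((uv+.5)*s)*16).astype(np.int32))
                 ~~~~^^^^^
  File "h.py", line 9, in proj
    p=camera_params(cam); f=192/np.tan(np.radians(p["vertical_fov"])/2)
ValueError: time passes only in moves, steps and waits
```

```bash
sed -i 's/^from cell import \*/from cell import *\nimport functools, cell\ncamera_params=functools.lru_cache(None)(cell.camera_params)/' h.py
cat > ov.py <<'E'
from fit import *
for c,px in(("top",(360.5,219.6)),("side",(231,288))):
    im=get_image(c)
    rs=silhouettes("movement",c); r=min(rs,key=lambda r:np.hypot(*(np.array(r["pixel"])-px)))
    print(c,"mov",r["pixel"],fitm(c,r["mask"].astype(float),disc,atz(c,px,.0225)[:2],(.004,.004)))
    b=im[...,::-1].copy()
    if c=="top":
        roi=im[135:250,210:275].astype(float); mat=np.median(im[135:250,266:275].reshape(-1,3),0)
        m=np.zeros((384,512),np.uint8); m[135:250,210:275]=np.abs(roi-mat).sum(2)>70
        m=cv2.morphologyEx(m,cv2.MORPH_OPEN,np.ones((5,5)))
        m=cv2.morphologyEx(m,cv2.MORPH_CLOSE,np.ones((9,9)))
        st,f,n=fitm(c,m.astype(float),lambda x:box(x,(-.095,-.04,0),(.095,.04,.01)),(*atz(c,(244.5,191.5),.01)[:2],0),(.004,.004,.03)); print("station",st,f,n,mat)
    def P(l):
        cc,s=np.cos(st[2]),np.sin(st[2]); return proj(c,(st[0]+cc*l[0]-s*l[1],st[1]+s*l[0]+cc*l[1],l[2]))
    sc=6 if c=="top" else 9; o=np.array((205,140) if c=="top" else (207,180))
    v=cv2.resize(b[o[1]:o[1]+(100 if c=="top" else 60),o[0]:o[0]+86],None,fx=sc,fy=sc,interpolation=cv2.INTER_CUBIC)
    def line(L,col):
        q=np.array([((P(l)-o+.5)*sc) for l in L]).astype(int); cv2.polylines(v,[q.reshape(-1,1,2)],True,col,1)
    line([(-.095,-.04,.01),(.095,-.04,.01),(.095,.04,.01),(-.095,.04,.01)],(0,0,255))
    line([(-.09,-.013,.042),(.03,-.013,.042),(.03,.013,.042),(-.09,.013,.042)],(0,255,0))
    line([(.028,-.018,.053),(.072,-.018,.053),(.072,.018,.053),(.028,.018,.053)],(255,0,0))
    line([(-.0173,-.011,.057),(-.0173,.011,.057)],(0,255,255))
    for y in(-.022,.028): line([(.039,y,.080),(.061,y,.080)],(255,0,255))
    cv2.imwrite(f"pics/ov_{c}.png",v)
E
python3 ov.py
```

```text
top mov [356.7, 218.8] (array([ 0.4561, -0.2207]), np.float64(40.125), np.float64(216.0))
station [ 0.5253  0.0271 -0.0255] 283.75 3155.0 [171. 193. 184.]
side mov [228.8, 284.5] (array([ 0.456 , -0.2214]), np.float64(37.125), np.float64(226.0))
```

View pics/ov_top.png

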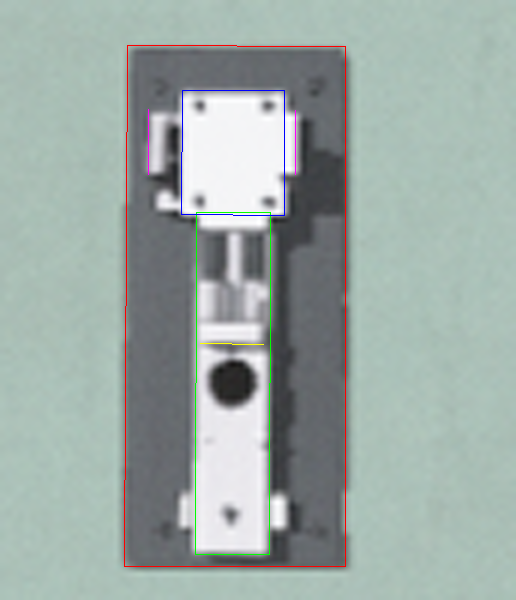

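View pics/ov_side.png

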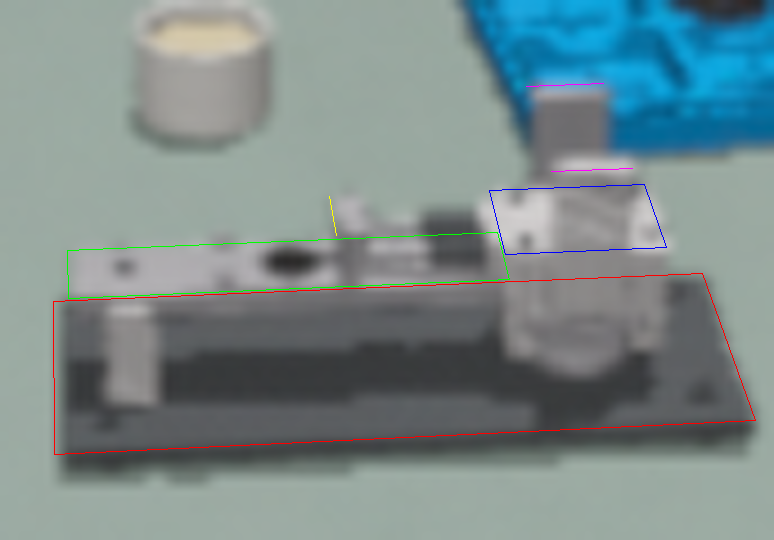

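The overlay matches the carrier well: top-view edges agree within about 1 px and side-view edges within about 1 px. The network's movement mask sits about 3 px off the disc, so I'll refit the movement by brightness.

```bash
cat > mv.py <<'E'
from fit import *
vs=[]
for c,px in(("top",(360.5,219.6)),("side",(231,288))):
    im=get_image(c); g=im.astype(float).sum(2)/3; u,v=map(int,px); m=np.zeros((384,512))
    sl=np.s_[v-14:v+15,u-15:u+16]; mat=np.median(g[v-25:v+25,u-25:u+25]); m[sl]=np.clip((mat*.75-g[sl])/20+.5,0,1)
    m=(cv2.morphologyEx((m>.5).astype(np.uint8),cv2.MORPH_CLOSE,np.ones((5,5)))).astype(float)
    gen=disc if c=="top" else (lambda x:disc(x)+disc(x,0,.001,.017)+disc(x,.019,.0191,.0155))
    x,f,n=fitm(c,m,gen,atz(c,px,.0225)[:2],(.004,.004)); print(c,x,f,n)
    o=np.array((u-20,v-18)); w=cv2.resize(im[o[1]:o[1]+40,o[0]:o[0]+40,::-1],None,fx=9,fy=9,interpolation=cv2.INTER_CUBIC)
    for z,col in((.025,(0,0,255)),(.02,(0,255,0))):
        q=np.array([(proj(c,p)-o+.5)*9 for p in disc(x,z,z)]).astype(int); cv2.polylines(w,[q.reshape(-1,1,2)],True,col,1)
    vs.append(w)
cv2.imwrite("pics/mv.png",np.hstack(vs))
E
python3 mv.py; python3 -c "
from h import *
from scipy.spatial.transform import Rotation as R
o=observe();M=R.from_rotvec(o['ee_rot']).as_matrix();print(M.round(4));print(o['position'],o['clock'])"
```

```text
top [ 0.4554 -0.221 ] 26.3125 277.0
side [ 0.4567 -0.2247] 32.625 414.0
[[ 0.9107  0.413   0.    ]
 [ 0.413  -0.9107 -0.    ]
 [-0.      0.     -1.    ]]
[ 0.25814087 -0.56920567  0.22673788] 1.4
```

View pics/mv.png

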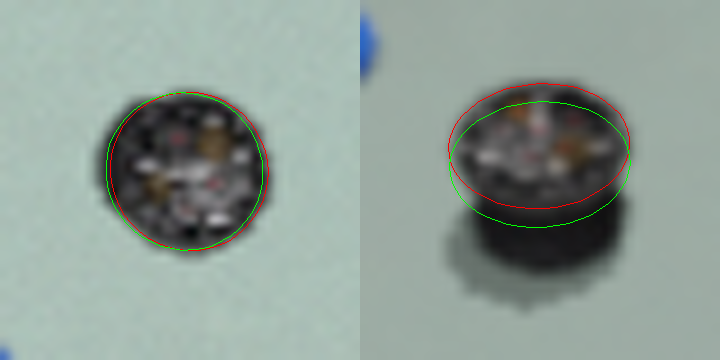

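The real movement is at about (0.456, -0.222); both fits agree to within 2–4 mm, with the side outline tight on the disc rim. Moving above it, aligned with the carrier's yaw.

jog_arm(
  motion=[
    [[0.032,-0.023,0.0,0,0,0.05,-0.35],[0.065,-0.047,0,0,0,0.1,-0.35],[0.1,-0.07,0,0,0,0.15,-0.35],[0.13,-0.094,0,0,0,0.2,-0.35],[0.162,-0.117,0,0,0,0.25,-0.35],[0.2,-0.145,0,0,0,0.3,-0.35],[0.23,-0.167,0,0,0,0.35,-0.35],[0.262,-0.19,0.02,0,0,0.4,-0.35],[0.293,-0.212,0.05,0,0,0.4512,-0.35],[0.3236,-0.2345,0.09,0,0,0.4512,-0.35]],
  ],
  force=8,
)

```text
clock: 2.23
position: [0.4501, -0.2345, 0.1542]
ee_rot: [3.14, -0.043, 0.007]
force: [0.5, 0.4, -0.5]
width: 0.674
gripper_force: 0.0
```

jog_arm(
  motion=[
    [[0,0,0,0,0,0,-0.35],[0,0,0,0,0,0,-0.35]],
  ],
)

```text
clock: 2.4
position: [0.4477, -0.2343, 0.1521]
ee_rot: [-3.14, 0.033, 0.004]
force: [-0.1, -0.8, 0.0]
width: 0.675
gripper_force: 0.0
```

```bash
cat > st.py <<'E'
from h import *
from scipy.spatial.transform import Rotation as R
import sys
np.set_printoptions(precision=4,suppress=True)
o=observe();M=R.from_rotvec(o['ee_rot']).as_matrix()
print(o['clock'],o['position'],"w",o['width']*92,"F",o['force'],o['gripper_force'],"yaw",np.arctan2(M[1,0],M[0,0]),"tilt",M[2])
if len(sys.argv)>1: 
    t=np.array(eval(sys.argv[1])); print("tool delta",M.T@(t-o['position']))
E
cat > vw.py <<'E'
from h import *
import sys
n=sys.argv[1]; out=[]
for c in("top","side"):
    x=np.array(eval(sys.argv[2]),float); u,v=proj(c,x).astype(int); im=get_image(c)[max(v-30,0):v+30,max(u-32,0):u+32,::-1]
    out.append(cv2.resize(im,(390,366),interpolation=cv2.INTER_CUBIC))
cv2.imwrite(f"pics/{n}.png",np.hstack(out))
E
python3 st.py "(.456,-.222,.014)"; python3 vw.py g1 "(.456,-.222,.05)"
```

```text
2.4 [ 0.4477 -0.2343  0.1521] w 62.140248937771176 F [-0.0828 -0.7867  0.0188] 0.0 yaw -0.021066409366211354 tilt [-0.0027 -0.0015 -1.    ]
tool delta [ 0.0084 -0.0122  0.1381]
```

View pics/g1.png

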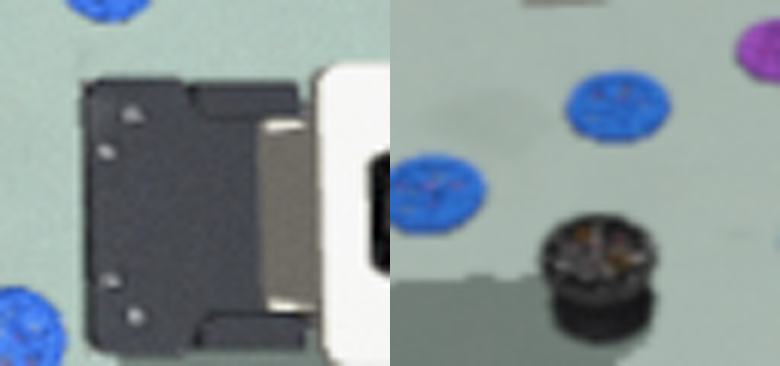

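jog_arm(
  motion=[
    [[0.004,-0.006,0.03,0,0,0.0044,-0.35],[0.0084,-0.0122,0.06,0,0,0.0044,-0.35],[0.0084,-0.0122,0.09,0,0,0.0044,-0.35],[0.0084,-0.0122,0.11,0,0,0.0044,-0.35],[0.0084,-0.0122,0.11,0,0,0.0044,-0.35]],
  ],
)

```text
clock: 2.92
position: [0.4543, -0.2255, 0.041]
ee_rot: [-3.14, 0.05, 0.007]
force: [-0.9, -1.1, -0.3]
width: 0.676
gripper_force: 0.0
```

```bash
python3 st.py "(.456,-.222,.014)"; python3 vw.py g2 "(.456,-.222,.04)"
```

```text
2.9167 [ 0.4543 -0.2255  0.041 ] w 62.154455119110935 F [-0.8875 -1.0663 -0.3155] 0.0 yaw -0.03212996056338732 tilt [-0.0042 -0.0007 -1.    ]
tool delta [ 0.0017 -0.0035  0.027 ]
```

View pics/g2.png

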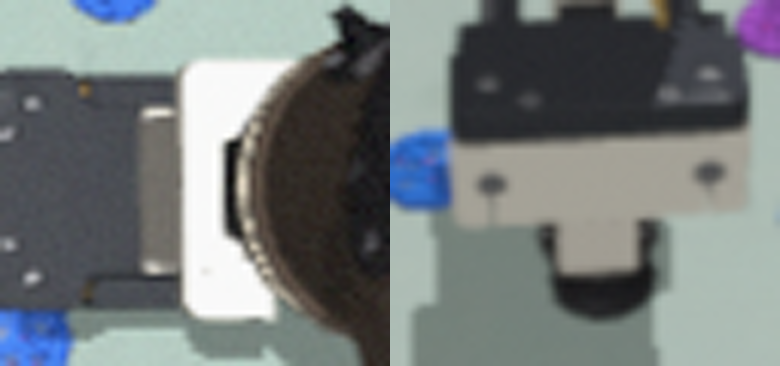

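The finger covers the disc centrally in the side view (both at column 597). Going down and gripping.

jog_arm(
  motion=[
    [[0.0017,-0.0035,0.015,0,0,-0.0066,-0.35],[0.0017,-0.0035,0.029,0,0,-0.0066,-0.35],[0.0017,-0.0035,0.029,0,0,-0.0066,-0.35],[0.0017,-0.0035,0.029,0,0,-0.0066,0.1],[0.0017,-0.0035,0.029,0,0,-0.0066,0.5],[0.0017,-0.0035,0.029,0,0,-0.0066,0.5],[0.0017,-0.0035,0.029,0,0,-0.0066,0.5],[0.0017,-0.0035,0.029,0,0,-0.0066,0.5],[0.0017,-0.0035,0.029,0,0,-0.0066,0.5]],
  ],
  force=25,
)

```text
clock: 3.77
position: [0.4589, -0.2215, 0.0153]
ee_rot: [3.141, -0.037, 0.002]
force: [-1.2, -0.3, 7.5]
width: 0.391
gripper_force: 25.0
```

```bash
python3 st.py "(.456,-.222,.10)"
```

```text
3.7667 [ 0.4589 -0.2215  0.0153] w 36.00538925153603 F [-1.2138 -0.3036  7.5233] 25.00084161758423 yaw -0.023468946578195978 tilt [ 0.0013  0.0007 -1.    ]
tool delta [-0.0028  0.0007 -0.0847]
```

jog_arm(
  motion=[
    [[0,0,-0.01,0,0,0,0.5],[0,0,-0.04,0,0,0,0.5],[0,0,-0.07,0,0,0,0.5],[0,0,-0.085,0,0,0,0.5],[0,0,-0.085,0,0,0,0.5],[0,0,-0.085,0,0,0,0.5]],
  ],
)

```text
clock: 4.27
position: [0.4589, -0.2213, 0.1007]
ee_rot: [3.14, -0.037, 0.004]
force: [0.2, 0.6, -0.9]
width: 0.394
gripper_force: 25.0
```

```bash
python3 st.py "(.456,-.222,.10)"; python3 - <<'E'
from h import *
o=observe(); p=o['position']; u,v=proj("side",p+[0,0,.011]).astype(int)
im=get_image("side")[v-25:v+25,u-32:u+33,::-1]
cv2.imwrite("pics/g3.png",cv2.resize(im,None,fx=12,fy=12,interpolation=cv2.INTER_CUBIC)); print(u-32,v-25,proj("side",p),proj("side",p+[0,0,.019]))
E
```

```text
4.2667 [ 0.4589 -0.2213  0.1007] w 36.21876458367273 F [ 0.2097  0.5623 -0.9021] 24.999967217445374 yaw -0.023318394322118383 tilt [ 0.0023  0.0009 -1.    ]
tool delta [-0.0029  0.0008  0.0007]
198 221 [230.79214663 251.56111494] [230.59771719 242.76387412]
```

View pics/g3.png

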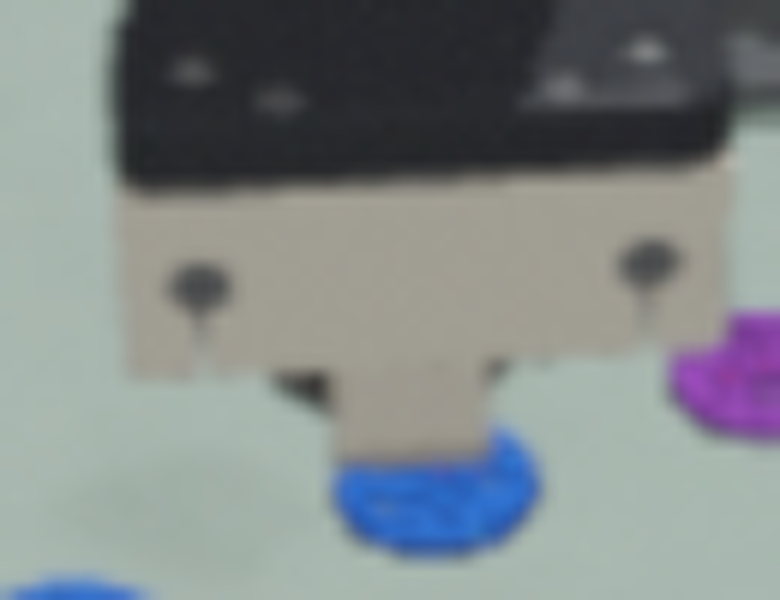

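The disc is held level in the grip, about 2.5–3 mm off towards tool -x, since the arm had drifted +3 mm in x when it closed. I'll allow for that when carrying it to the nest approach point.

jog_arm(
  motion=[
    [[0.003,-0.03,0,0,0,0,0.5],[0.007,-0.07,0,0,0,0,0.5],[0.011,-0.11,0,0,0,0,0.5],[0.015,-0.15,0,0,0,0,0.5],[0.019,-0.19,0,0,0,0,0.5],[0.022,-0.225,0,0,0,0,0.5],[0.0247,-0.2497,0,0,0,0.002,0.5],[0.0247,-0.2497,0,0,0,0.002,0.5],[0.0247,-0.2497,0,0,0,0.002,0.5],[0.0247,-0.2497,0,0,0,0.002,0.5]],
  ],
)

```text
clock: 5.15
position: [0.488, 0.0272, 0.0985]
ee_rot: [3.14, -0.04, -0.003]
force: [-0.6, -0.6, -0.8]
width: 0.395
gripper_force: 25.0
```

```bash
python3 st.py "(.4894,.0278,.070)"
```

```text
5.15 [0.488  0.0272 0.0985] w 36.320407391479435 F [-0.5964 -0.5979 -0.8418] 24.999742805957794 yaw -0.025424696741940915 tilt [-0.0021  0.0009 -1.    ]
tool delta [ 0.0014 -0.0007  0.0285]
```

jog_arm(
  motion=[
    [[0.0014,-0.0007,0.015,0,0,0,0.5],[0.0014,-0.0007,0.03,0,0,0,0.5],[0.0014,-0.0007,0.042,0,0,0,0.5],[0.0014,-0.0007,0.05,0,0,0,0.5],[0.0014,-0.0007,0.0542,0,0,0,0.5],[0.0014,-0.0007,0.0542,0,0,0,0.5],[0.0014,-0.0007,0.0542,0,0,0,0.5],[0.0014,-0.0007,0.0542,0,0,0,0.5]],
  ],
)

```text
clock: 5.82
position: [0.4906, 0.0284, 0.0457]
ee_rot: [-3.141, 0.041, -0.001]
force: [0.4, 0.8, 0.5]
width: 0.394
gripper_force: 25.0
```

```bash
python3 st.py "(.4894,.0278,.0443)"; python3 - <<'E'
from h import *
st=(.5257,.0268,-.0255)
def W(l):
    c,s=np.cos(st[2]),np.sin(st[2]); return (st[0]+c*l[0]-s*l[1],st[1]+s*l[0]+c*l[1],l[2])
u,v=proj("side",W((-.02,0,.05))).astype(int); o=np.array((u-32,v-24))
im=cv2.resize(get_image("side")[o[1]:o[1]+48,o[0]:o[0]+64,::-1],None,fx=12,fy=12,interpolation=cv2.INTER_CUBIC)
a=np.linspace(0,6.283,40)
for z,col in((.049,(0,255,0)),(.054,(0,0,255))):
    q=np.array([(proj("side",W((-.039+.0187*np.cos(t),.0187*np.sin(t),z)))-o+.5)*12 for t in a]).astype(int); cv2.polylines(im,[q.reshape(-1,1,2)],True,col,1)
q=np.array([(proj("side",W(l))-o+.5)*12 for l in((-.0173,-.011,.042),(-.0173,-.011,.057),(-.0173,.011,.057))]).astype(int); cv2.polylines(im,[q.reshape(-1,1,2)],False,(0,255,255),1)
cv2.imwrite("pics/n1.png",im)
E
```

```text
5.8167 [0.4906 0.0284 0.0457] w 36.245754094009115 F [0.3862 0.7593 0.5186] 25.00004768371582 yaw -0.02578950233293186 tilt [ 0.0008 -0.     -1.    ]
tool delta [-0.0012  0.0006  0.0014]
```

View pics/n1.png

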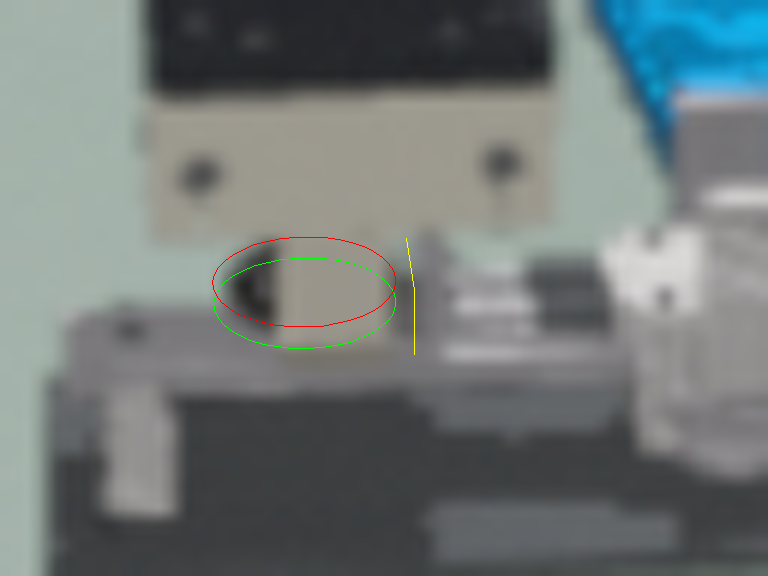

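The disc is level above the tongue; its right edge is just short of the jaw face (columns ~408 vs ~415), as planned. Now pushing the jaw back.

jog_arm(
  motion=[
    [[0.0015,0.0006,0.001,0,0,0,0.5],[0.003,0.0006,0.001,0,0,0,0.5],[0.0045,0.0006,0.001,0,0,0,0.5],[0.006,0.0006,0.001,0,0,0,0.5],[0.0075,0.0006,0.001,0,0,0,0.5],[0.009,0.0006,0.001,0,0,0,0.5],[0.0105,0.0006,0.001,0,0,0,0.5],[0.0115,0.0006,0.001,0,0,0,0.5],[0.0115,0.0006,0.001,0,0,0,0.5],[0.0115,0.0006,0.001,0,0,0,0.5]],
  ],
)

```text
clock: 6.7
position: [0.5014, 0.0277, 0.0441]
ee_rot: [3.141, -0.04, -0.001]
force: [-3.4, -0.5, 1.0]
width: 0.394
gripper_force: 25.0
```

```bash
python3 st.py "(.502,.0275,.0373)"
```

```text
6.7 [0.5014 0.0277 0.0441] w 36.20503810587744 F [-3.4105 -0.4955  1.0411] 25.00011295080185 yaw -0.025219230538584412 tilt [-0.0007  0.0002 -1.    ]
tool delta [0.0006 0.0002 0.0068]
```

jog_arm(
  motion=[
    [[0.0012,0.0002,0,0,0,0,0.5],[0.0012,0.0002,0,0,0,0,0.5],[0.0012,0.0002,0,0,0,0,0.5]],
  ],
)

```text
clock: 6.95
position: [0.5028, 0.0276, 0.0441]
ee_rot: [3.141, -0.04, -0.001]
force: [-3.9, 0.3, 1.3]
width: 0.393
gripper_force: 25.0
```

jog_arm(
  motion=[
    [[0,0,0.0015,0,0,0,0.5],[0,0,0.003,0,0,0,0.5],[0,0,0.004,0,0,0,0.5],[0,0,0.004,0,0,0,0.5]],
  ],
)

```text
clock: 7.28
position: [0.5028, 0.0275, 0.0399]
ee_rot: [3.141, -0.04, -0.001]
force: [-4.8, 1.1, 1.2]
width: 0.391
gripper_force: 25.0
```

jog_arm(
  motion=[
    [[0,0,0.001,0,0,0,0.5],[0,0,0.002,0,0,0,0.5],[0,0,0.0025,0,0,0,0.5],[0,0,0.0025,0,0,0,0.5]],
  ],
)

```text
clock: 7.62
position: [0.5029, 0.0275, 0.0376]
ee_rot: [3.141, -0.04, -0.0]
force: [-4.3, 0.6, 1.8]
width: 0.392
gripper_force: 25.0
```

jog_arm(
  motion=[
    [[0,0,0.0007,0,0,0,0.5],[0,0,0.0015,0,0,0,0.5],[0,0,0.0015,0,0,0,0.5]],
  ],
)

```text
clock: 7.87
position: [0.503, 0.0275, 0.037]
ee_rot: [3.141, -0.04, 0.001]
force: [-7.8, -0.5, 14.8]
width: 0.395
gripper_force: 25.0
```

jog_arm(
  motion=[
    [[0,0,0.0007,0,0,0,0.5],[0,0,0.0007,0,0,0,0.5],[0,0,0.0007,0,0,0,0.5]],
  ],
)

```text
clock: 8.12
position: [0.5031, 0.0275, 0.0368]
ee_rot: [3.141, -0.04, 0.001]
force: [-9.9, -0.3, 22.6]
width: 0.395
gripper_force: 25.0
```

jog_arm(
  motion=[
    [[0,0,-0.0012,0,0,0,0.5],[0,0,-0.0012,0,0,0,0.5],[0,0,-0.0012,0,0,0,0.0],[0,0,-0.0012,0,0,0,-0.1],[0,0,-0.0012,0,0,0,-0.1],[0,0,-0.0012,0,0,0,-0.1],[0,0,-0.0012,0,0,0,-0.1],[0,0,-0.0012,0,0,0,-0.1]],
  ],
)

```text
clock: 8.78
position: [0.5032, 0.0275, 0.0367]
ee_rot: [-3.141, 0.04, -0.001]
force: [-0.7, 0.3, -0.0]
width: 0.55
gripper_force: 0.0
```

```bash
python3 st.py
```

```text
8.7833 [0.5032 0.0275 0.0367] w 50.61927371129263 F [-0.7036  0.286  -0.0425] 0.0 yaw -0.025362303865420148 tilt [ 0.0004 -0.     -1.    ]
```

jog_arm(
  motion=[
    [[0,0,-0.01,0,0,0,-0.1],[0,0,-0.03,0,0,0,-0.1],[0,0,-0.06,0,0,0,-0.3],[0,0,-0.09,0,0,0,-0.5],[-0.03,0,-0.1,0,0,0,-0.5],[-0.07,0,-0.1,0,0,0,-0.5],[-0.1,0,-0.1,0,0,0,-0.5],[-0.1,0,-0.1,0,0,0,-0.5]],
  ],
)

```text
clock: 9.45
position: [0.3965, 0.0295, 0.1369]
ee_rot: [3.14, -0.038, -0.007]
force: [-1.4, -0.3, -0.5]
width: 0.749
gripper_force: 0.0
```

```bash
python3 st.py "(.5757,.0255,.11)"; python3 - <<'E'
from fit import *
st=(.5257,.0268,-.0255)
def W(l):
    c,s=np.cos(st[2]),np.sin(st[2]); return (st[0]+c*l[0]-s*l[1],st[1]+s*l[0]+c*l[1],l[2])
out=[]
for cam,w in(("side",(32,24)),):
    u,v=proj(cam,W((0.0,0,.05))).astype(int); o=np.array((u-w[0],v-w[1]))
    im=cv2.resize(get_image(cam)[o[1]:o[1]+48,o[0]:o[0]+64,::-1],None,fx=12,fy=12,interpolation=cv2.INTER_CUBIC)
    a=np.linspace(0,6.283,40)
    for z,col in((.042,(0,255,0)),(.047,(0,0,255))):
        q=np.array([(proj(cam,W((-.030+.0187*np.cos(t),.0187*np.sin(t),z)))-o+.5)*12 for t in a]).astype(int); cv2.polylines(im,[q.reshape(-1,1,2)],True,col,1)
    q=np.array([(proj(cam,W(l))-o+.5)*12 for l in((-.0113,-.011,.042),(-.0113,-.011,.057),(-.0113,.011,.057))]).astype(int); cv2.polylines(im,[q.reshape(-1,1,2)],False,(0,255,255),1)
cv2.imwrite("pics/n2.png",im)
E
```

```text
9.45 [0.3965 0.0295 0.1369] w 68.9527501102587 F [-1.4207 -0.2949 -0.4908] 0.0 yaw -0.02435523319300937 tilt [-0.0043  0.0014 -1.    ]
tool delta [ 0.1794 -0.0004  0.0261]
```

View pics/n2.png

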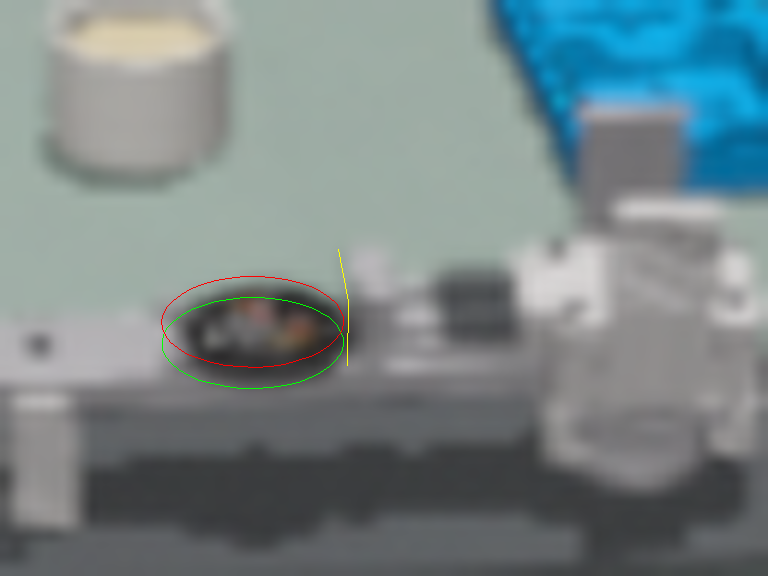

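The movement lies flat on the tongue between the pins and the jaw (centre ~(262,330)), and the jaw is set back. Moving above the grip plates.

jog_arm(
  motion=[
    [[0.02,0,0.0,0,0,0.001,-0.6],[0.06,0,0,0,0,0.001,-0.6],[0.1,0,0,0,0,0.001,-0.6],[0.14,-0.0004,0,0,0,0.001,-0.6],[0.17,-0.0004,0,0,0,0.001,-0.6],[0.1794,-0.0004,0.01,0,0,0.001,-0.6],[0.1794,-0.0004,0.02,0,0,0.001,-0.6],[0.1794,-0.0004,0.02,0,0,0.001,-0.6],[0.1794,-0.0004,0.02,0,0,0.001,-0.6],[0.1794,-0.0004,0.02,0,0,0.001,-0.6]],
  ],
)

```text
clock: 10.33
position: [0.5812, 0.026, 0.1169]
ee_rot: [3.141, -0.041, -0.001]
force: [-0.2, 0.6, -0.5]
width: 0.801
gripper_force: 0.0
```

```bash
python3 st.py "(.5757,.0255,.045)"
```

```text
10.3333 [0.5812 0.026  0.1169] w 73.71495694735144 F [-0.1779  0.6188 -0.462 ] 0.0 yaw -0.025941645987370393 tilt [-0.0009  0.0001 -1.    ]
tool delta [-0.0054  0.0006  0.0719]
```

jog_arm(
  motion=[
    [[-0.005,0.0006,0.01,0,0,0,-0.6],[-0.005,0.0006,0.025,0,0,0,-0.6],[-0.005,0.0006,0.04,0,0,0,-0.6],[-0.005,0.0006,0.055,0,0,0,-0.6],[-0.005,0.0006,0.065,0,0,0,-0.6],[-0.005,0.0006,0.072,0,0,0,-0.6],[-0.005,0.0006,0.072,0,0,0,-0.6],[-0.005,0.0006,0.072,0,0,0,-0.6],[-0.005,0.0006,0.072,0,0,0,-0.6],[-0.005,0.0006,0.072,0,0,0,-0.6]],
  ],
)

```text
clock: 11.17
position: [0.5779, 0.0255, 0.0456]
ee_rot: [-3.141, 0.041, -0.002]
force: [-0.5, 0.5, -0.0]
width: 0.801
gripper_force: 0.0
```

```bash
python3 st.py "(.5757,.0255,.045)"
```

```text
11.1667 [0.5779 0.0255 0.0456] w 73.71426059483906 F [-0.5001  0.4993 -0.0417] 0.0 yaw -0.026275490441330467 tilt [ 0.0014 -0.0002 -1.    ]
tool delta [-0.0022  0.0001  0.0005]
```

Correcting the last 2 mm, then closing on the plates.

jog_arm(
  motion=[
    [[-0.002,0,0,0,0,0,-0.6],[-0.002,0,0,0,0,0,-0.3],[-0.002,0,0,0,0,0,0.2],[-0.002,0,0,0,0,0,0.3],[-0.002,0,0,0,0,0,0.3],[-0.002,0,0,0,0,0,0.3],[-0.002,0,0,0,0,0,0.3],[-0.002,0,0,0,0,0,0.3],[-0.002,0,0,0,0,0,0.3],[-0.002,0,0,0,0,0,0.3]],
  ],
  force=55,
)

```text
clock: 12.0
position: [0.5756, 0.026, 0.0451]
ee_rot: [-3.141, 0.041, -0.001]
force: [-0.0, 3.3, 5.2]
width: 0.468
gripper_force: 55.0
```

```bash
python3 st.py "(.5757,.0255,.045)"
```

```text
12.0 [0.5756 0.026  0.0451] w 43.01482276944581 F [-0.0222  3.3281  5.1822] 54.98909890651703 yaw -0.025964333635303732 tilt [ 0.0007 -0.0005 -1.    ]
tool delta [0.0001 0.0005 0.0001]
```

The opening is 43 mm, so the latch is fully pulled (the movement read about 1 mm small too). Lifting.

jog_arm(
  motion=[
    [[0,0,-0.002,0,0,0,0.3],[0,0,-0.005,0,0,0,0.3],[0,0,-0.009,0,0,0,0.3],[0,0,-0.014,0,0,0,0.3],[0,0,-0.02,0,0,0,0.3],[0,0,-0.02,0,0,0,0.3]],
  ],
)

```text
clock: 12.5
position: [0.5761, 0.0251, 0.0661]
ee_rot: [3.141, -0.042, 0.003]
force: [1.0, 0.2, -2.2]
width: 0.466
gripper_force: 55.0
```

```bash
python3 st.py "(.5757,.0255,.145)"
```

```text
12.5 [0.5761 0.0251 0.0661] w 42.90800823220945 F [ 1.0496  0.2452 -2.185 ] 54.95018720626831 yaw -0.02676854336328285 tilt [ 0.0018  0.0002 -1.    ]
tool delta [-0.0002 -0.0004 -0.0789]
```

Force -2.2 N fits the carrier's weight, so it is free of the ball. Continuing up.

jog_arm(
  motion=[
    [[0,0,-0.006,0,0,0,0.3],[0,0,-0.016,0,0,0,0.3],[0,0,-0.028,0,0,0,0.3],[0,0,-0.04,0,0,0,0.3],[0,0,-0.052,0,0,0,0.3],[0,0,-0.064,0,0,0,0.3],[0,0,-0.073,0,0,0,0.3],[0,0,-0.078,0,0,0,0.3],[0,0,-0.079,0,0,0,0.3],[0,0,-0.079,0,0,0,0.3]],
  ],
)

```text
clock: 13.33
position: [0.5753, 0.0255, 0.1439]
ee_rot: [3.141, -0.041, 0.001]
force: [-0.1, -0.0, -1.5]
width: 0.468
gripper_force: 55.0
```

jog_arm(
  motion=[
    [[0,0,0,0,0,0,0.3],[0,0,0,0,0,0,0.3],[0,0,0,0,0,0,0.3],[0,0,0,0,0,0,0.3],[0,0,0,0,0,0,0.3],[0,0,0,0,0,0,0.3]],
  ],
)

```text
clock: 13.83
position: [0.5752, 0.0255, 0.1435]
ee_rot: [3.141, -0.041, -0.001]
force: [-0.7, 0.1, -2.5]
width: 0.469
gripper_force: 55.0
```

```bash
python3 st.py; python3 - <<'E'
from h import *
for c in("side",):
    im=get_image(c); cv2.imwrite("pics/end.png",im[:,:,::-1])
    r=silhouettes("carrier",c)
    for q in r[:2]:
        ys,xs=np.nonzero(q["mask"]); print(q["p"],q["pixel"],cv2.minAreaRect(np.c_[xs,ys].astype(np.float32)))
    for q in silhouettes("movement",c)[:5]: print("mov",round(q["p"],2),q["pixel"])
    for z in(.036,.136): print(proj(c,(.4957,.0276,z+.0085)),proj(c,(.436,.029,z)),proj(c,(.54,.026,z)))
E
```

```text
13.8333 [0.5752 0.0255 0.1435] w 43.130779655495125 F [-0.6562  0.0898 -2.4616] 54.95036959648132 yaw -0.02630063405004825 tilt [-0.0004  0.0001 -1.    ]
0.59 [258.3, 173.8] ((247.5, 171.0), (24.0, 69.0), 90.0)
mov 0.74 [200.3, 277.7]
mov 0.57 [238.8, 172.8]
mov 0.54 [273.6, 283.8]
mov 0.54 [320.3, 270.1]
mov 0.49 [232.9, 262.7]
[238.56380753 208.1245749 ] [214.39224182 212.1460328 ] [256.34889916 210.43135025]
[238.24855221 171.03470684] [212.67564037 175.18460413] [257.05409594 173.84250215]
```

The carrier is level and the movement shows at (238.8,172.8), against a predicted (238.2,171.0). It is 98 mm up, so I'm handing in.

```bash
python3 -c "
from cell import sign_off
print(sign_off())"
```

```text
the job is handed in; nothing more can be done
None
```

The movement is clipped in the nest, and I handed the job in with the gripper holding the loaded carrier level about 98 mm above its dock; no verdict came back.

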